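Re-rack two rolling pins in the notched stand

TASK

Put both rolling pins away on the notched wooden stand. The slim pin has been left in the front pair of notches: move it back into the rear pair, under the towel rail, roughly centred, and lay the thick pin by its handles in the front pair, so that both rest level in their notches. Set the pins down rather than letting them fall, and leave the bowl, the bottle opener, the chessboard and the pawns where they are.

Things in the scene. Friction and masses are not known exactly. Their poses are not given: they have to be found in the camera images.
- stand: Fixed light wooden stand, 168 mm in x, 172 mm in y. Origin: centre of its underside, z up, y along the pins, x from front (robot side) to rear. Two upright cheeks, 18 mm thick, centred at y = -77 and +77 mm; between them 136 mm clear above a 12 mm base board. Each cheek has two 90-degree V notches, 44 mm wide, 22 mm deep, bottom at z = 60 mm: front at x = -40 mm, rear at x = +40 mm.
- front_seat (a point): Point on the stand midway between the front notches, where the middle of the thick pin lies when seated: stand frame (-40, 0, 78.4) mm. Same axes as the stand.
- rear_seat (a point): Point on the stand midway between the rear notches, where the middle of the slim pin lies when seated: stand frame (40, 0, 75.6) mm. Same axes as the stand.
- rail (a point): Middle of the fixed steel towel rail, 20 mm diameter, along the stand's y, at stand (60, 0, 166) mm: 90 mm above and 20 mm behind a pin in the rear notches. A vertical gripper cannot reach; one leaning 35 to 40 degrees, body to the robot side, can. It is held by a post on each cheek (x = 62 to 84, up to z = 178 mm) with an arm forward to x = 46 mm (z = 154 to 178 mm).
- slim_pin: Plain straight dark wooden dowel rolling pin, 200 mm long, 22 mm diameter, about 0.06 kg, loose. Origin: middle of its axis; its y is the axis. Starts lying in the stand's front notches, origin 75.6 mm above the work surface, up to 12 mm off centre.
- thick_pin: Dark wooden rolling pin, about 0.17 kg, loose, lying on the work surface beside the stand, free to roll. Roller 110 mm long, 46 mm diameter, with a straight handle 45 mm long, 26 mm diameter, at each end; 200 mm overall. Origin: middle of its axis (23 mm up at the start); its y is the axis. The roller fits between the cheeks with 13 mm to spare each side.
- bowl: Bystander: dark green ceramic bowl, 140 mm across, 55 mm high. Origin: centre of its underside.
- opener: Bystander: flat steel bottle opener, about 120 mm long, 36 mm wide, 6 mm thick, lying flat. Origin: near its middle, on the underside; its x runs along it.
- chessboard: Bystander: folding wooden chessboard, shut with a metal clasp, 150 x 300 x 45 mm, lying flat. Origin: centre of its underside; its y is the long way.
- pawn_rack: Bystander: wooden rack, 50 x 200 x 30 mm, with four 68 mm pawns standing upright in it (100 mm high in all; one body). Origin: centre of its underside; its y is the long way.
Mind the look-alikes: they are no part of the job. Of the things that look like the stand, the middle-sized one is meant.

How it is judged:
By the outcome, as a careful person would: the job done as asked, in the order asked, and still so for the second after the job is handed in, with the robot touching nothing.
It also fails if it takes over 59 s, if anything falls off the work surface, if the arm or the gripper's body presses on something with over 40 N, if the wrist force passes 120 N, or if a joint passes its speed limit or range.

ROBOT

A 6-joint arm with a two-finger parallel gripper is mounted at the origin on the work surface. World frame = base frame: x ahead of the robot, y to its left, z up, the work surface at z = 0. Lengths are in mm, angles in rad, forces in N, time in s.
With the tool pointing down it reaches from about 400 to 925 mm from the base axis. Payload 12.5 kg.
Tool frame: the origin (TCP) lies midway between the tips of the shut fingers; the grasp point (between the pads) lies 19 mm behind it; z points along the fingers, y is the line along which they close (so a half turn about z gives the same grasp; the last joint's range is limited). The gripper opens to 95 mm and grips with 3 to 60 N. Pads are 20 mm wide; open, the fingers measure 119 mm over their backs; the gripper's body (75 mm by 180 mm) begins 59 mm behind the grasp point.
Start: joints at [-1.211, 0.491, 1.559, -0, 1.092, -0.106], TCP at [280.736, -558.421, 214.661] pointing down, gripper open.
Joint ranges: [-3.1, 3.1], [-0.84, 2.19], [0.05, 2.79], [-1.13, 4.28], [0.06, 2.93], [-2.69, 2.69]. Speed limits (rad/s): [2.22, 2.22, 2.79, 3.14, 3.14, 3.14].

INTERFACE

Orientations are given as [roll, pitch, yaw] about the fixed x, y, z axes, in that order (R = Rz(yaw) Ry(pitch) Rx(roll)).
In Python, from cell import env gives the robot as it stands.
- The arm moves only by the shell command python3 -m inch 'ROWS'. ROWS is JSON, a list of rows, each a list of 7 numbers: the turn, a rotation vector about the tool's x, y, z in rad, then the shift along the tool's x, y, z in cm, then the closure, from -1 (fully open) to 1 (shut). A call has 1 to 20 rows; each row shifts and turns the commanded pose from where the row before left it, along the tool's axes as they then stand; what a row does not reach is not made up. A row lasts 1/8 s, in which the tool goes at most 62.5 mm and 10.7 degrees, less where a joint would pass 70% of its speed; a pose out of reach is approached as far as the arm can. A call with a gripper value outside its range is refused whole. The fingers move at their own pace and stop on an object; the grip force is fixed at half the most. Time passes only in rows, so rows that do not move let the fingers close. It gives the time, the measured TCP pose, the force, the opening and the grip force at its end, in the units of the state.
- env.state(): the state, without advancing time (a new reading comes with each control period).
- env.read_camera(name): name is "side" or "top" or "wrist"; returns a dict with "img" (420x560x3 uint8, red, green, blue), "depth" (420x560 float32, mm along the optical axis (not along the pixel's ray), 0 where there is no reading), "fx", "fy", "cx", "cy" (pixels), "D" ([k1, k2, p1, p2, k3] as OpenCV has them; the pictures are not rectified), "position" and "orientation" of the camera in the world. Camera axes: x right, y down, z forward; pixel columns grow to the right and rows downward; lengths in mm; the calibration is good to about 2 mm. A picture is of the moment at which its call begins.
- env.job_done(): hands the job in; it is judged then, once.
Trained networks look in a picture, given as the dict that the camera call returned (one of the last four; its "shot" number tells which), for a name from the list of things; names that differ only in an ending like _2 or _b are one class to them, and where a whole thing is asked for, a point or a joint stands for the part that bears it (a point fixed in the world has none). Each returns a list of dicts, best first, with "score" (0 to 1); they miss things now and then, are a little off and sometimes report something else, mostly with a low value. They report only what shows in the picture. A call takes as long as a camera call. They do not tell look-alikes from the thing itself.
- env.find_in(picture, target): "centre" ([x, y, z] in mm, in the coordinates of the camera as it stood for that picture, good to about 4 mm: the middle of the surface that is visible of it).
- env.trace(picture, target): "mask" (420x560 bool, what is visible of it).
The state is a dict: "t": time; "joints": joint angles; "qvel": joint speeds; "tau": joint torques, N m; "eef_pos": TCP position; "tcp_rot": TCP orientation; "ft_force": force on the tool from outside, world axes, zero at the start; "moment": the same for the moment, N m; "opening": opening from 0.0 (shut) to 1.0 (fully open); "grip_force": force on a finger pad.
Only numpy, scipy, OpenCV 4.12 (cv2) and the standard library are available. Lean on these libraries where they do the work, as an engineer would, in place of code of your own. Each camera call takes 0.05 s, during which the arm holds its last target. There are 200 camera calls.

## Working session

There is one attempt and no reset: what is moved stays moved. The work goes in short steps, Python scripts to look and compute and a shell command to move; the robot and the scene stay as the last step left them, time stands still between calls to the robot, and variables do not carry over. Pictures are saved under pics/ and viewed, at most 13 in all, crops included, and the job is handed in when it is done.

```bash
ls; mkdir -p pics
cat > h.py <<'E'
import numpy as np, cv2
from scipy.spatial.transform import Rotation as R
from cell import env
def save(p,n): cv2.imwrite(f'pics/{n}.png',p['img'][:,:,::-1])
def camR(p):
    o=np.array(p['orientation'],float)
    return R.from_euler('xyz',o).as_matrix() if o.size==3 else o.reshape(3,3)
def w(p,c): return camR(p)@np.array(c)+np.array(p['position'])
def cloud(p,mask=None):
    v,u=np.nonzero((p['depth']>0)&(mask if mask is not None else True))
    K=np.array([[p['fx'],0,p['cx']],[0,p['fy'],p['cy']],[0,0,1.]])
    n=cv2.undistortPoints(np.stack([u,v],1).astype(float)[:,None],K,np.array(p['D'],float))[:,0]
    z=p['depth'][v,u][:,None]
    return (np.hstack([n,np.ones((len(n),1))])*z)@camR(p).T+np.array(p['position']),u,v
E
python3 - <<'E'
from h import *
print(env.state())
for c in ['top','side']:
    p=env.read_camera(c); save(p,c+'0'); print(c,p['position'],p['orientation'],p['fx'])
    for n in ['stand','slim_pin','thick_pin','bowl','opener','chessboard','pawn_rack']:
        for d in env.find_in(p,n):
            print(n,round(d['score'],2),np.round(w(p,d['centre'])))
E
```

```text
pics
{'t': 0.0, 'joints': array([-1.21062178e+00,  4.91560496e-01,  1.55948666e+00, -3.77473894e-05,
        1.09171276e+00, -1.05584132e-01]), 'qvel': array([-0.00089424, -0.00082094,  0.00106622,  0.0006273 ,  0.00029516,
       -0.00078001]), 'tau': array([ 5.25025716e-04, -6.12639713e+01, -2.58182842e+01,  6.92993123e-02,
        4.80543450e-02, -1.17344844e-04]), 'eef_pos': array([ 280.61437404, -558.16393168,  214.04836209]), 'tcp_rot': array([-3.14042837e+00, -8.97240195e-05,  4.65776048e-01]), 'ft_force': array([ 0.11530077, -0.092472  , -0.26360307]), 'moment': array([-0.03982075, -0.01423744,  0.03850227]), 'grip_force': 0.0, 'opening': 0.9974324213268472}
top [ 364.84671536   -2.59572144 1613.44824951] [-3.01516623  0.01405788 -1.58404926] 498.72184396274434
stand 0.87 [ 746. -357.   16.]
stand 0.75 [343. -24.   9.]
stand 0.6 [563. 146.  12.]
slim_pin 0.96 [495. 146.  86.]
thick_pin 0.93 [ 537. -156.   35.]
thick_pin 0.39 [557. 144.  12.]
bowl 0.95 [ 355. -433.   25.]
opener 0.64 [382. 391.   5.]
chessboard 0.98 [810. -11.  49.]
pawn_rack 0.92 [673. 447.  32.]
side [ 349.43798571 1016.12868939 1215.3720996 ] [-2.38579408 -0.00463132 -2.93595772] 488.39616770754395
stand 0.78 [ 739. -321.   62.]
stand 0.67 [356. -25.  27.]
stand 0.64 [678. 473.  38.]
slim_pin 0.65 [495. 156.  87.]
thick_pin 0.71 [ 537. -133.   39.]
bowl 0.85 [ 338. -440.   30.]
opener 0.6 [380. 391.   8.]
chessboard 0.88 [808.  24.  44.]
pawn_rack 0.76 [679. 474.  36.]
```

View pics/top0.png

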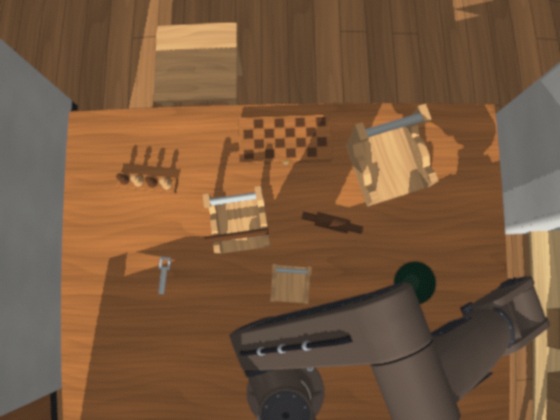

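View pics/side0.png

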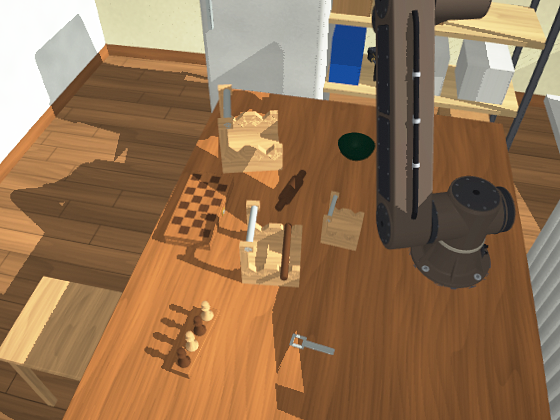

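Top picture: look-alikes for the stand are the large one at (393,160), the middle one at (236,220), which holds the slim pin, and the small one at (291,285). I choose the middle one. The thick pin at (332,222) is the only one of its kind. Next I measure poses and take a crop to check.

Run:
```python
from h import *
from scipy.optimize import minimize
p=env.read_camera('top'); 
cv2.imwrite('pics/crop1.png',cv2.resize(p['img'][170:270,180:380,::-1],(800,400),interpolation=cv2.INTER_CUBIC))
def rep(p,n,xy):
    for d in env.trace(p,n):
        P,u,v=cloud(p,cv2.erode(d['mask'].astype(np.uint8),np.ones((2,2)))>0)
        if len(P)<10: continue
        m=np.median(P,0)
        if np.hypot(*(m[:2]-xy))>60: continue
        if n!='stand': 
            zt=np.percentile(P[:,2],90); P=P[P[:,2]>zt-25]
        c=P[:,:2].mean(0); a=np.linalg.svd(P[:,:2]-c,full_matrices=False)[2][0]; a*=np.sign(a[1])
        t=(P[:,:2]-c)@a
        mid=c+a*(t.max()+t.min())/2
        print(n,round(d['score'],2),len(P),'mid',mid.round(1),'yaw deg',np.degrees(np.arctan2(-a[0],a[1])).round(1),'len',np.ptp(t).round(),'z',np.percentile(P[:,2],[5,50,95]).round(1))
for cam in ['top','side']:
    if cam=='side': p=env.read_camera('side')
    rep(p,'slim_pin',(495,146)); rep(p,'thick_pin',(537,-150))
    P,u,v=cloud(p); S=P[(abs(P[:,0]-540)<130)&(abs(P[:,1]-146)<130)]
    r=S[(S[:,2]>150)&(S[:,2]<200)]; print('rail+arms',len(r),r.min(0).round(),r.max(0).round(),np.median(r,0).round(1))
    t=S[(S[:,2]>68)&(S[:,2]<90)]
    np.save(cam+'S.npy',S)
    rect=cv2.minAreaRect(S[S[:,2]>6][:,:2].astype(np.float32)); print('rect',rect)
    rail=r; c=rail[:,:2].mean(0); a=np.linalg.svd(rail[:,:2]-c,full_matrices=False)[2][0]; a*=np.sign(a[1]); print('rail c',c,'yaw',np.degrees(np.arctan2(-a[0],a[1])))
    tb=P[(abs(P[:,0]-450)<40)&(abs(P[:,1]-270)<30)]; print('table z',np.median(tb[:,2]))
```

```text
slim_pin 0.62 374 mid [496.2 144.9] yaw deg 7.7 len 194.0 z [77.  84.5 90.8]
thick_pin 0.56 557 mid [ 536.  -157.5] yaw deg -15.1 len 193.0 z [29.5 40.8 49.4]
rail+arms 495 [574.  60. 152.] [634. 236. 187.] [598.9 147.7 175.8]
rect ((540.6194458007812, 145.12356567382812), (259.857666015625, 256.3893737792969), 0.621031641960144)
rail c [599.83118072 147.22075763] yaw 7.231286258268458
table z 0.1802773614645048
slim_pin 0.69 335 mid [495.8 150.5] yaw deg 6.5 len 192.0 z [76.6 84.7 89.3]
thick_pin 0.65 428 mid [ 534.  -149.8] yaw deg -16.5 len 199.0 z [24.5 38.3 48.7]
rail+arms 520 [575.  58. 151.] [634. 240. 185.] [598.9 161.4 174.7]
rect ((542.532958984375, 153.09666442871094), (257.28594970703125, 247.63677978515625), 1.2662148475646973)
rail c [600.05630244 157.65305154] yaw 7.021264613333793
table z 1.7449843224235337
```

View pics/crop1.png

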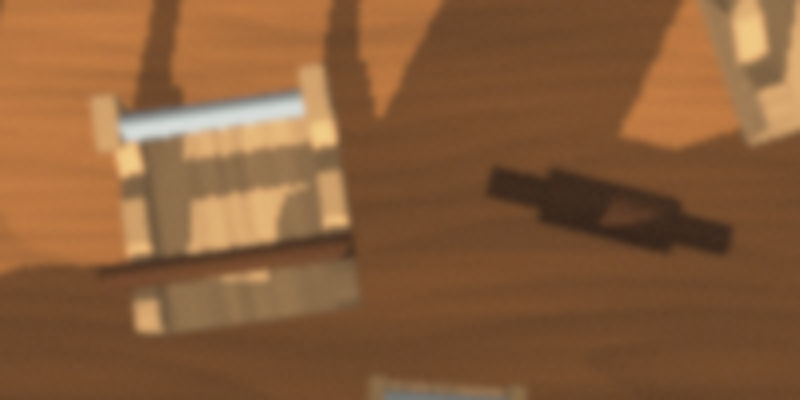

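The crop confirms the middle-sized stand: slim pin in the front notches (crop 100,272 to 352,243), rail behind at (210,115). The thick pin lies alone at (610,210). I move above the stand for a close wrist look.

```bash
python3 -m inch '[[0,0,0,0,0,-6,0],[0,0,0,0,0,-6,0],[0,0,-0.175,0,0,0,0],[0,0,-0.175,0,0,0,0],[0,0,-0.175,0,0,0,0],[0,0,-0.175,0,0,0,0],[0,0,-0.175,0,0,0,0],[0,0,-0.175,0,0,0,0],[0,0,-0.18,0,0,0,0]]'
python3 -m inch '[[0,0,0,4,3,0,0],[0,0,0,4,3,0,0],[0,0,0,4,3,0,0],[0,0,0,4,2.3,0,0],[0,0,0,5,1.5,0,0],[0,0,0,5,1.5,0,0],[0,0,0,5,1.5,0,0],[0,0,0,5,1.5,0,0],[0,0,0,5,1.5,0,0],[0,0,0,5,1.5,0,0],[0,0,0,5,1.5,0,0],[0,0,0,5,1.5,0,0],[0,0,0,5,1.5,0,0],[0,0,0,5,1.5,0,0],[0,0,0,0,0,0,0],[0,0,0,0,0,0,0]]'
python3 - <<'E'
from h import *
s=env.state(); print(s['t'],s['eef_pos'],s['tcp_rot'],s['opening'])
p=env.read_camera('wrist'); save(p,'w1'); print(p['position'],p['orientation'],p['fx'])
np.save('w1.npy',cloud(p)[0])
E
```

```text
t: 2.22
eef_pos: [280.7, -558.4, 334.6]
tcp_rot: [3.142, -0.0, 1.702]
ft_force: [-0.4, 0.1, 0.2]
opening: 0.5
grip_force: 0.0
t: 4.22
eef_pos: [459.2, 129.0, 334.6]
tcp_rot: [-3.141, 0.0, 1.697]
ft_force: [0.2, 0.2, -0.4]
opening: 0.503
grip_force: 0.0
4.225 [459.19716575 129.00261178 334.55572261] [-3.14139798e+00  3.48320883e-04  1.69652099e+00] 0.5025359519417448
[449.45048355 206.07002211 504.64185087] [2.86445064e+00 1.03840866e-03 1.25449930e-01] 348.3680948096035
```

View pics/w1.png

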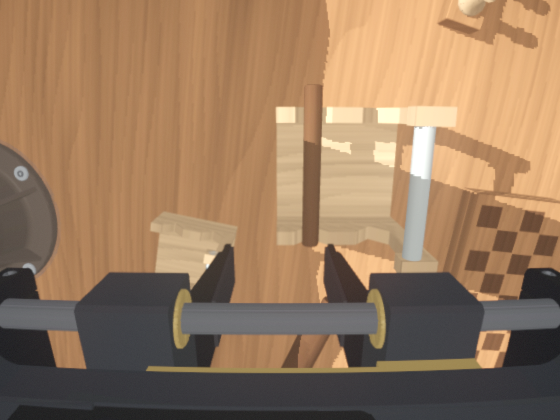

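Run:
```python
from h import *
A={'w':np.load('w1.npy'),'top':np.load('topS.npy'),'side':np.load('sideS.npy')}
# initial stand guess: origin
for n,P in A.items():
    P=P[(abs(P[:,0]-540)<140)&(abs(P[:,1]-150)<130)&(P[:,2]<190)&(P[:,2]>5)]
    for yaw in [7.2]:
        c,s=np.cos(np.radians(yaw)),np.sin(np.radians(yaw))
        q=(P[:,:2]-[536,150])@np.array([[c,-s],[s,c]])
        hi=P[:,2]>166
        r=hi&(abs(q[:,1])<60)
        print(n,'rail xs',np.percentile(q[r,0],[5,50,95]).round(1) if r.any() else 0,'z',P[r,2].max() if r.any() else 0)
        if r.sum()>20: print('   rail slope deg',np.degrees(np.polyfit(q[r,1],q[r,0],1)[0]))
        m=(P[:,2]>74)&(P[:,2]<90)&(abs(q[:,0])<12)   # cheek tops between notches
        for sg in (1,-1):
            y=q[m&(sg*q[:,1]>40)&(sg*q[:,1]<110),1]
            print('   cheek',sg,len(y),np.percentile(y,[3,50,97]).round(1) if len(y) else 0)
        # slim pin
        k=(P[:,2]>76)&(abs(q[:,0]+40)<9)&(P[:,2]<92)
        pp=q[k]; print('   pin y',np.percentile(pp[:,1],[.5,99.5]).round(1) , 'ridge x',np.median(q[k&(P[:,2]>84),0]).round(1),'slope',np.degrees(np.polyfit(pp[:,1],pp[:,0],1)[0]).round(2),'z',np.percentile(P[k,2],95))
```

```text
w rail xs [51.4 58.1 68.7] z 180.1359685268627
   rail slope deg 0.7716742044640368
   cheek 1 312 [57.1 65.2 74.3]
   cheek -1 255 [-95.5 -86.8 -79.7]
   pin y [-98.1  99. ] ridge x -39.3 slope -0.04 z 87.14382617720591
top rail xs [53.1 61.4 71.3] z 186.5208666108731
   rail slope deg 0.521040148290084
   cheek 1 48 [56.6 65.1 74.4]
   cheek -1 42 [-97.3 -89.3 -80.5]
   pin y [-99.6  99.6] ridge x -38.3 slope -0.01 z 90.36495002673152
side rail xs [53.1 61.2 70.7] z 181.28339277582313
   rail slope deg 0.22981588288884316
   cheek 1 58 [56.8 68.  76.8]
   cheek -1 44 [-98.9 -84.9 -75.9]
   pin y [-96.6 100.6] ridge x -38.4 slope -0.07 z 89.2750691442775
```

Run:
```python
from h import *
s=env.state(); T=R.from_euler('xyz',s['tcp_rot']).as_matrix()
P=np.load('w1.npy'); q=(P-s['eef_pos'])@T   # tool coords
q=q[q[:,2]>-190]; q=q[q[:,2]<10]
for lo in range(-180,10,10):
    k=q[(q[:,2]>=lo)&(q[:,2]<lo+10)]
    if len(k)>5: print(lo,len(k),'x',k[:,0].min().round(),k[:,0].max().round(),'y',k[:,1].min().round(),k[:,1].max().round())
```

```text
-130 6908 x 21.0 29.0 y -56.0 56.0
-120 21094 x 20.0 29.0 y -61.0 61.0
-110 13221 x 18.0 37.0 y -62.0 58.0
-100 17623 x 9.0 37.0 y -76.0 75.0
-90 6774 x 0.0 37.0 y -82.0 81.0
-80 1107 x -6.0 36.0 y -82.0 81.0
-70 415 x -11.0 13.0 y -29.0 26.0
-60 879 x -11.0 14.0 y -34.0 33.0
-50 794 x -10.0 14.0 y -35.0 35.0
-40 673 x -3.0 14.0 y -33.0 33.0
-30 586 x -9.0 14.0 y -32.0 32.0
-20 458 x -9.0 13.0 y -31.0 31.0
-10 339 x -10.0 13.0 y -29.0 28.0
0 15 x -7.0 12.0 y -27.0 25.0
```

```bash
python3 -m inch '[[0,0,0,0.4,1.6,0,-0.5],[0,0,0,0.4,1.6,0,-0.5],[0,0,0,0.4,1.6,0,-0.5],[-0.157,0,0,0,0,0,-0.5],[-0.157,0,0,0,0,0,-0.5],[-0.157,0,0,0,0,0,-0.5],[-0.157,0,0,0,0,0,-0.5],[-0.157,0,0,0,0,0,-0.5],[0,0,0,0,-3.5,3.5,-0.5],[0,0,0,0,-3.5,3.5,-0.5],[0,0,0,0,-3.5,3.5,-0.5],[0,0,0,0,0,0,-0.5],[0,0,0,0,0,0,-0.5]]'
cat >> h.py <<'E'
O=np.array([538.5,139.6,0]); YAW=np.radians(7.15)
SR=R.from_euler('z',YAW).as_matrix()
def sf(pw): return SR.T@(np.array(pw)-O)
def to(target_stand):   # shift (cm, tool axes) from measured TCP to a stand-frame point
    s=env.state(); T=R.from_euler('xyz',s['tcp_rot']).as_matrix()
    print('t',s['t'],'TCP stand',sf(s['eef_pos']).round(1),'lean',np.degrees(np.arccos(-T[2,2])).round(1),'toolx in stand',(SR.T@T[:,0]).round(3),'joints',s['joints'].round(2),'F',s['ft_force'].round(1),'open',round(s['opening']*95,1))
    print('shift cm',(T.T@(SR@np.array(target_stand)+O-s['eef_pos'])/10).round(2))
E
python3 -c "
from h import *
to([-32.2,11,67.8])"
```

```text
t: 5.9
eef_pos: [510.7, 144.0, 265.5]
tcp_rot: [2.379, 0.015, 1.679]
ft_force: [0.3, 0.1, -0.1]
opening: 0.748
grip_force: 0.0
t 5.9 TCP stand [-27.    7.8 265.5] lean 43.7 toolx in stand [ 0.016  1.    -0.015] joints [ 0.18  0.13  2.21 -0.97  0.07  1.02] F [ 0.3  0.1 -0.1] open 71.1
shift cm [  0.61 -14.03  13.93]
```

```bash
python3 -m inch '[[0.15,0,0,0,0,0,-0.5],[0.15,0,0,0,0,0,-0.5],[0,0,0,0,0,0,-0.5],[0,0,0,0,0,0,-0.5]]'
python3 - <<'E'
from h import *
to([-35,11,66])
T=R.from_euler('xyz',env.state()['tcp_rot']); a=np.radians(27)
tx=SR@[0,1,0]; tz=SR@[np.sin(a),0,-np.cos(a)]; ty=np.cross(tz,tx)
print('turn',(T.inv()*R.from_matrix(np.stack([tx,ty,tz],1))).as_rotvec().round(3))
E
```

```text
t: 6.4
eef_pos: [516.8, 128.0, 267.4]
tcp_rot: [2.498, 0.059, 1.636]
ft_force: [-0.6, -0.2, 0.3]
opening: 0.747
grip_force: 0.0
t 6.4 TCP stand [-23.   -8.8 267.4] lean 37.0 toolx in stand [ 0.06   0.996 -0.059] joints [ 0.18  0.14  2.12 -0.44  0.27  0.48] F [-0.6 -0.2  0.3] open 71.0
shift cm [  3.08 -13.06  15.2 ]
turn [ 0.171  0.081 -0.02 ]
```

```bash
python3 -m inch '[[0.057,0.027,-0.007,0,0,0,-0.5],[0.057,0.027,-0.007,0,0,0,-0.5],[0.057,0.027,-0.007,0,0,0,-0.5],[0,0,0,0,0,0,-0.5],[0,0,0,0,0,0,-0.5],[0,0,0,0,0,0,-0.5]]'
cat >> h.py <<'E'
def turn(deg,flip=1):
    T=R.from_euler('xyz',env.state()['tcp_rot']); a=np.radians(deg)
    tx=flip*(SR@[0,1,0]); tz=SR@[np.sin(a),0,-np.cos(a)]; ty=np.cross(tz,tx)
    print('turn',(T.inv()*R.from_matrix(np.stack([tx,ty,tz],1))).as_rotvec().round(3))
E
python3 - <<'E'
from h import *
to([-35,11,66]);turn(27)
E
```

```text
t: 7.15
eef_pos: [516.6, 128.1, 267.0]
tcp_rot: [2.672, 0.002, 1.696]
ft_force: [-0.2, -0.6, -0.1]
opening: 0.748
grip_force: 0.0
t 7.15 TCP stand [-23.2  -8.7 267. ] lean 26.9 toolx in stand [-0.001  1.    -0.002] joints [ 0.12  0.15  2.02  0.    0.5  -0.01] F [-0.2 -0.6 -0.1] open 71.1
shift cm [  2.   -10.15  17.39]
turn [-0.002  0.001  0.001]
```

```bash
python3 -m inch '[[0,0,0,2,-1.05,-0.54,-0.5],[0,0,0,0,-1.6,3.1,-0.5],[0,0,0,0,-1.6,3.1,-0.5],[0,0,0,0,-1.6,3.1,-0.5],[0,0,0,0,-1.6,3.1,-0.5],[0,0,0,0,0,0,-0.5],[0,0,0,0,0,0,-0.5]]'
python3 - <<'E'
from h import *
to([-35,11,66]);turn(27)
p=env.read_camera('wrist'); save(p,'w2')
E
```

```text
t: 8.02
eef_pos: [502.2, 146.4, 128.8]
tcp_rot: [2.671, 0.001, 1.697]
ft_force: [-0.7, 1.0, 1.0]
opening: 0.75
grip_force: 0.0
t 8.025 TCP stand [-35.2  11.2 128.8] lean 26.9 toolx in stand [-0.001  1.    -0.001] joints [ 0.17  0.38  2.21 -0.22  0.09  0.26] F [-0.7  1.   1. ] open 71.2
shift cm [-0.02 -2.83  5.6 ]
turn [-0.001  0.     0.001]
```

View pics/w2.png

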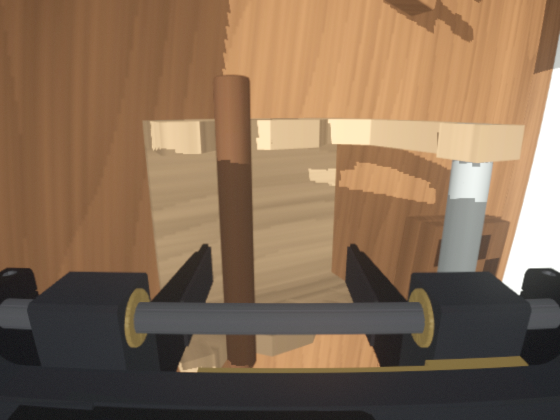

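```bash
cat > kin.py <<'E'
from h import *
from scipy.optimize import least_squares
# joints, TCP pos, tcp z direction (world)
def tz(r): return R.from_euler('xyz',r).as_matrix()[:,2]
D=[([-1.2106,.4916,1.5595],[280.6,-558.2,214.0],[-3.1404,0,.466]),
([.18,.13,2.21],[510.7,144,265.5],[2.379,.015,1.679]),
([.18,.14,2.12],[516.8,128,267.4],[2.498,.059,1.636]),
([.12,.15,2.02],[516.6,128.1,267],[2.672,.002,1.696])]
s=env.state(); D.append((s['joints'][:3],s['eef_pos'],s['tcp_rot']))
def wrist(x,q):
    a,h,L1,L2,L,d=x; r=a+L1*np.sin(q[1])+L2*np.sin(q[1]+q[2]); z=h+L1*np.cos(q[1])+L2*np.cos(q[1]+q[2])
    c,s=np.cos(q[0]),np.sin(q[0]); return np.array([r*c-d*s,r*s+d*c,z])
def f(x): return np.concatenate([wrist(x,q)+x[4]*tz(r)-p for q,p,r in D])
K=least_squares(f,[0,300,450,450,280,60]).x
if __name__=='__main__':
    print(K.round(1),f(K).round(1))
    for name,ps in (('front',[-40,0,75.6]),('rear',[40,0,75.6]),('rear+40',[40,0,116]),('frontthick',[-40,0,78.4])):
      for lean in (0,15,25,35,40,45,50):
        a=np.radians(lean); zt=SR@[np.sin(a),0,-np.cos(a)]
        g=11; tcp=O+SR@np.array(ps)+g*zt; W=tcp-K[4]*zt
        q=least_squares(lambda q:wrist(K,q)-W,[.15,.3,2.3]); 
        b=SR@[0,1,0]
        fa=np.array([np.cos(q.x[0])*np.sin(q.x[1]+q.x[2]),np.sin(q.x[0])*np.sin(q.x[1]+q.x[2]),np.cos(q.x[1]+q.x[2])])
        print(name,lean,q.x.round(2),'res',round(q.cost,1),'axis lean deg',np.degrees(np.pi-q.x[1]-q.x[2]).round(1),'q5',np.arccos(fa@zt).round(2))
E
python3 kin.py
```

```text
[ -4.3 157.2 567.9 398.5 251.3  64.9] [-2.5  3.8  8.4  0.4 -0.5 -4.1 -0.9  2.3 -1.9 -4.8 -0.9  2.9  9.3  1.
 -5.3]
front 0 [0.14 0.54 2.  ] res 0.0 axis lean deg 34.4 q5 0.6
front 15 [0.14 0.49 2.16] res 0.0 axis lean deg 28.2 q5 0.23
front 25 [0.14 0.48 2.27] res 0.0 axis lean deg 22.7 q5 0.04
front 35 [0.14 0.5  2.37] res 0.0 axis lean deg 15.7 q5 0.34
front 40 [0.14 0.52 2.42] res 0.0 axis lean deg 11.7 q5 0.49
front 45 [0.14 0.55 2.46] res 0.0 axis lean deg 7.2 q5 0.66
front 50 [0.14 0.59 2.51] res 0.0 axis lean deg 2.3 q5 0.83
rear 0 [0.14 0.63 1.79] res 0.0 axis lean deg 41.1 q5 0.72
rear 15 [0.14 0.57 1.96] res 0.0 axis lean deg 34.8 q5 0.35
rear 25 [0.14 0.55 2.07] res 0.0 axis lean deg 29.5 q5 0.08
rear 35 [0.14 0.56 2.18] res 0.0 axis lean deg 23.3 q5 0.2
rear 40 [0.14 0.57 2.22] res 0.0 axis lean deg 19.8 q5 0.35
rear 45 [0.14 0.59 2.27] res 0.0 axis lean deg 16.1 q5 0.51
rear 50 [0.14 0.62 2.31] res 0.0 axis lean deg 12.1 q5 0.66
rear+40 0 [0.14 0.58 1.76] res 0.0 axis lean deg 46.0 q5 0.8
rear+40 15 [0.14 0.51 1.93] res 0.0 axis lean deg 40.2 q5 0.44
rear+40 25 [0.14 0.49 2.04] res 0.0 axis lean deg 35.2 q5 0.18
rear+40 35 [0.14 0.48 2.15] res 0.0 axis lean deg 29.4 q5 0.1
rear+40 40 [0.14 0.49 2.2 ] res 0.0 axis lean deg 26.0 q5 0.24
rear+40 45 [0.14 0.51 2.24] res 0.0 axis lean deg 22.5 q5 0.39
rear+40 50 [0.14 0.53 2.29] res 0.0 axis lean deg 18.6 q5 0.55
frontthick 0 [0.14 0.53 2.  ] res 0.0 axis lean deg 34.8 q5 0.61
frontthick 15 [0.14 0.48 2.16] res 0.0 axis lean deg 28.7 q5 0.24
frontthick 25 [0.14 0.47 2.26] res 0.0 axis lean deg 23.1 q5 0.03
frontthick 35 [0.14 0.49 2.37] res 0.0 axis lean deg 16.2 q5 0.33
frontthick 40 [0.14 0.51 2.42] res 0.0 axis lean deg 12.2 q5 0.49
frontthick 45 [0.14 0.54 2.46] res 0.0 axis lean deg 7.7 q5 0.65
frontthick 50 [0.14 0.58 2.51] res 0.0 axis lean deg 2.9 q5 0.82
```

```bash
python3 -m inch '[[0,0,0,0,0.7,-1.3,-0.5],[0,0,0,0,0.7,-1.3,-0.5],[0,0,0,0,0.7,-1.4,-0.5],[0.06,0,0,0,0,0,-0.5],[0.06,0,0,0,0,0,-0.5],[0,0,0,0,0,0,-0.5]]'
cat >> h.py <<'E'
def axis():
    s=env.state(); q=s['joints']; b=q[1]+q[2]
    fa=np.array([np.cos(q[0])*np.sin(b),np.sin(q[0])*np.sin(b),np.cos(b)])
    print('forearm axis in tool',(R.from_euler('xyz',s['tcp_rot']).inv().apply(fa)).round(3),'axis lean',180-np.degrees(b))
E
python3 -c "
from h import *
to([-35,11,170]);turn(45,-1);axis()"
```

```text
t: 8.82
eef_pos: [503.3, 146.6, 174.7]
tcp_rot: [2.789, 0.0, 1.697]
ft_force: [-0.1, -0.5, 0.4]
opening: 0.747
grip_force: 0.0
t 8.825 TCP stand [-34.   11.3 174.7] lean 20.2 toolx in stand [-0.001  1.    -0.   ] joints [ 0.16  0.3   2.08 -0.03  0.41  0.07] F [-0.1 -0.5  0.4] open 71.0
shift cm [-0.03 -0.25  0.4 ]
turn [ 0.    -0.674 -3.067]
forearm axis in tool [0.027 0.397 0.917] axis lean 43.627425928245486
```

```bash
python3 -m inch '[[0.005,0.067,0.156,0,0,0,-0.5],[0.005,0.067,0.156,0,0,0,-0.5],[0.005,0.067,0.156,0,0,0,-0.5],[0.005,0.067,0.156,0,0,0,-0.5],[0.005,0.067,0.156,0,0,0,-0.5],[0,0,0,0,0,0,-0.5]]'
python3 -c "
from h import *
to([-35,11,170]);turn(45,-1);axis()"
```

```text
t: 9.57
eef_pos: [501.9, 145.5, 173.0]
tcp_rot: [3.014, -0.53, 0.999]
ft_force: [-0.3, -0.8, 1.0]
opening: 0.754
grip_force: 0.0
t 9.575 TCP stand [-35.6  10.4 173. ] lean 31.1 toolx in stand [0.554 0.662 0.505] joints [-0.04  0.31  2.17  0.99  0.46 -0.3 ] F [-0.3 -0.8  1. ] open 71.6
shift cm [-0.08 -0.04  0.3 ]
turn [-0.191  0.527  2.24 ]
forearm axis in tool [-0.129  0.421  0.898] axis lean 38.02122198149928
```

```bash
python3 -m inch '[[-0.014,0.042,0.16,0,0,0,-0.5],[-0.014,0.042,0.16,0,0,0,-0.5],[-0.014,0.042,0.16,0,0,0,-0.5],[-0.014,0.042,0.16,0,0,0,-0.5],[-0.014,0.042,0.16,0,0,0,-0.5],[-0.014,0.042,0.16,0,0,0,-0.5],[-0.014,0.042,0.16,0,0,0,-0.5],[0,0,0,0,0,0,-0.5]]'
python3 -c "
from h import *
to([-35,11,170]);turn(45,-1);axis()"
```

```text
t: 10.58
eef_pos: [501.6, 147.3, 172.9]
tcp_rot: [-2.558, -0.569, -0.386]
ft_force: [0.4, 0.2, -0.2]
opening: 0.749
grip_force: 0.0
t 10.575 TCP stand [-35.7  12.2 172.9] lean 45.3 toolx in stand [ 0.735 -0.412  0.539] joints [-0.03  0.33  2.36  2.16  0.45 -0.32] F [ 0.4  0.2 -0.2] open 71.2
shift cm [-0.06  0.23  0.22]
turn [-0.122  0.252  1.119]
forearm axis in tool [-0.138  0.414  0.9  ] axis lean 25.971014458852693
```

```bash
python3 -m inch '[[-0.017,0.036,0.16,0,0,0,-0.5],[-0.017,0.036,0.16,0,0,0,-0.5],[-0.017,0.036,0.16,0,0,0,-0.5],[-0.017,0.036,0.16,0,0,0,-0.5],[-0.017,0.036,0.16,0,0,0,-0.5],[-0.017,0.036,0.16,0,0,0,-0.5],[-0.018,0.036,0.16,0,0,0,-0.5],[0,0,0,0,0,0,-0.5],[0,0,0,0,0,0,-0.5]]'
python3 -c "
from h import *
to([-32.2,11,115]);turn(45,-1);axis()"
```

```text
t: 11.7
eef_pos: [502.6, 146.8, 173.3]
tcp_rot: [-2.353, 0.001, -1.445]
ft_force: [0.2, 0.3, 0.0]
opening: 0.751
grip_force: 0.0
t 11.7 TCP stand [-34.7  11.6 173.3] lean 45.2 toolx in stand [ 0.001 -1.    -0.001] joints [ 0.18  0.32  2.36  3.25  0.34 -0.06] F [0.2 0.3 0. ] open 71.3
shift cm [0.07 3.95 4.29]
turn [-0.003  0.002 -0.   ]
forearm axis in tool [-0.02   0.329  0.944] axis lean 26.01882008987559
```

```bash
python3 -m inch '[[0,0,0,0.05,1.8,2.0,-0.5],[0,0,0,0,2,2,-0.5],[0,0,0,0,0.8,0.8,-0.5],[0,0,0,0,0,0,-0.5],[0,0,0,0,0,0,-0.5]]'
python3 - <<'E'
from h import *
to([-32.2,11,67.8])
p=env.read_camera('side'); cv2.imwrite('pics/s1.png',cv2.resize(p['img'][120:320,180:440,::-1],(780,600),interpolation=cv2.INTER_CUBIC))
p=env.read_camera('wrist')
P,u,v=cloud(p); q=(P-O)@SR
k=(q[:,2]>79)&(q[:,2]<95)&(abs(q[:,0]+40)<16)&(abs(q[:,1])<115)&(abs(q[:,1])>25)
k2=k&(q[:,2]>84); print(k.sum(),'ridge x',np.median(q[k2,0]),'y',np.percentile(q[k,1],[1,99]),'z top',np.percentile(q[k,2],97))
E
```

```text
t: 12.32
eef_pos: [504.2, 146.4, 106.9]
tcp_rot: [-2.353, 0.004, -1.449]
ft_force: [0.6, 0.6, 0.6]
opening: 0.746
grip_force: 0.0
t 12.325 TCP stand [-33.2  11.  106.9] lean 45.2 toolx in stand [-0.003 -1.    -0.004] joints [ 0.17  0.51  2.42  3.21  0.58 -0.01] F [0.6 0.6 0.6] open 70.9
shift cm [0.02 2.7  2.83]
5717 ridge x -41.473046881267855 y [-88.04390655  84.4354025 ] z top 86.8587392650826
```

View pics/s1.png

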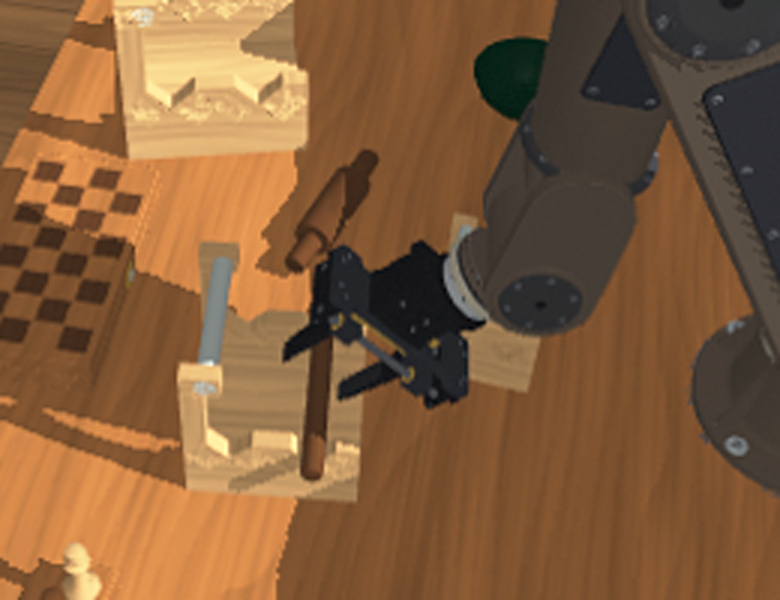

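```bash
python3 -m inch '[[0,0,0,0,0.9,0.95,-0.5],[0,0,0,0,0.9,0.95,-0.5],[0,0,0,0,0.9,0.9,-0.5],[0,0,0,0,0,0,-0.5],[0,0,0,0,0,0,0.2],[0,0,0,0,0,0,0.6],[0,0,0,0,0,0,0.9],[0,0,0,0,0,0,0.9],[0,0,0,0,0,0,0.9],[0,0,0,0,0,0,0.9]]'
python3 -c "
from h import *
to([-32.2,11,67.8])"
```

```text
t: 13.68
eef_pos: [505.3, 146.7, 68.0]
tcp_rot: [-2.352, 0.005, -1.45]
ft_force: [2.3, 0.7, 3.6]
opening: 0.224
grip_force: 30.0
t 13.675 TCP stand [-32.1  11.2  68. ] lean 45.2 toolx in stand [-0.004 -1.    -0.005] joints [0.18 0.63 2.44 3.2  0.72 0.  ] F [2.3 0.7 3.6] open 21.3
shift cm [0.02 0.02 0.01]
```

```bash
python3 -m inch '[[0,0,0,0,-0.3,-0.3,0.9],[0,0,0,0,-0.7,-0.7,0.9],[0,0,0,0,-0.8,-0.8,0.9],[0,0,0,0,-0.8,-0.8,0.9],[0,0,0,0,0,0,0.9],[0,0,0,0.2,-0.8,0.8,0.9],[0,0,0,0.2,-1.2,1.2,0.9],[0,0,0,0.2,-1.2,1.2,0.9],[0,0,0,0.2,-1.2,1.2,0.9],[0,0,0,0.3,-0.8,0.8,0.9],[0,0,0,0,-0.45,0.45,0.9],[0,0,0,0,0,0,0.9],[0,0,0,0,0,0,0.9]]'
python3 - <<'E'
from h import *
to([47.8,0,67.8]); turn(45,-1)
for cam in ('wrist','side'):
    p=env.read_camera(cam)
    P,u,v=cloud(p); q=(P-O)@SR
    k=(abs(q[:,0]-40)<25)&(abs(q[:,1])<125)&(abs(q[:,1])>62)&(q[:,2]>95)&(q[:,2]<125)
    if k.sum()>20: 
        kk=q[k]; print(cam,k.sum(),'y',np.percentile(kk[:,1],[1,99]).round(1),'z',np.percentile(kk[:,2],[5,95]).round(1),'x',np.percentile(kk[:,0],[5,50,95]).round(1))
        for sg in(1,-1):
            e=kk[sg*kk[:,1]>60]; 
            if len(e)>5: print(sg,len(e),'ztop',np.percentile(e[:,2],95).round(1),'x',np.median(e[:,0]).round(1))
    if cam=='side': cv2.imwrite('pics/s2.png',cv2.resize(p['img'][180:300,210:350,::-1],(700,600),interpolation=cv2.INTER_CUBIC))
E
```

```text
t: 15.3
eef_pos: [584.9, 145.1, 104.3]
tcp_rot: [-2.355, 0.005, -1.45]
ft_force: [-0.9, 0.1, 0.4]
opening: 0.223
grip_force: 30.0
t 15.3 TCP stand [ 46.7  -0.3 104.3] lean 45.1 toolx in stand [-0.004 -1.    -0.005] joints [ 0.14  0.55  2.24  3.16  0.44 -0.  ] F [-0.9  0.1  0.4] open 21.2
shift cm [-0.01  2.51  2.66]
turn [-0.002  0.    -0.006]
wrist 5939 y [-100.    68.9] z [107.6 122.7] x [28.4 33.8 62.9]
1 143 ztop 115.7 x 62.2
-1 5796 ztop 122.7 x 33.5
side 118 y [-42.8 101.8] z [106.3 124.5] x [30.2 40.9 63.3]
1 116 ztop 124.6 x 41.0
```

View pics/s2.png

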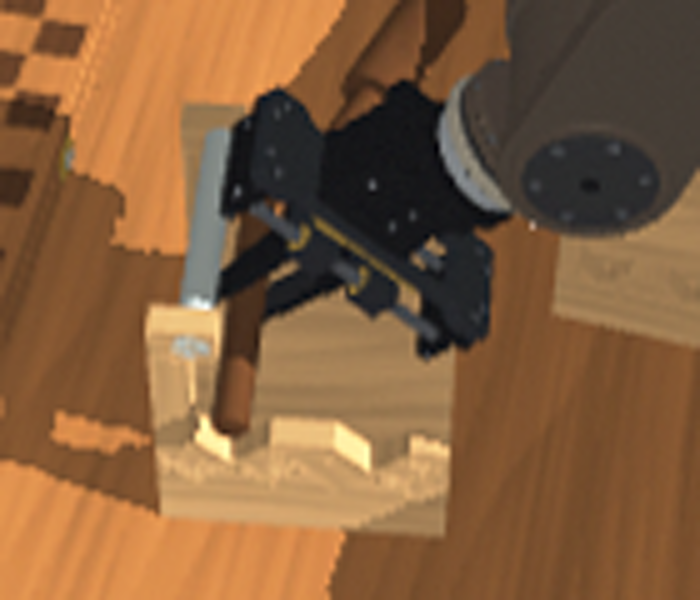

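```bash
python3 -m inch '[[0,0,0,0,0.6,0.75,0.9],[0,0,0,0,0.7,0.7,0.9],[0,0,0,0,0.5,0.5,0.9],[0,0,0,0,0.3,0.3,0.9],[0,0,0,0,0,0,0.9],[0,0,0,0,0,0,0.9]]'
python3 -c "
from h import *
to([47.8,0,67.8])"
```

```text
t: 16.15
eef_pos: [586.5, 145.4, 73.9]
tcp_rot: [-2.354, 0.005, -1.451]
ft_force: [-0.2, 0.1, -0.8]
opening: 0.225
grip_force: 30.0
t 16.15 TCP stand [48.3 -0.2 73.9] lean 45.1 toolx in stand [-0.005 -1.    -0.005] joints [ 0.14  0.62  2.25  3.16  0.52 -0.  ] F [-0.2  0.1 -0.8] open 21.3
shift cm [-0.02  0.47  0.39]
```

```bash
python3 -m inch '[[0,0,0,0,0.14,0.12,0.9],[0,0,0,0,0.14,0.12,0.9],[0,0,0,0,0.08,0.08,0.9],[0,0,0,0,0,0,0.9]]'; python3 -m inch '[[0,0,0,0,0.05,0.05,0.9],[0,0,0,0,0,0,0.9]]'; python3 -m inch '[[0,0,0,0,0.05,0.05,0.9],[0,0,0,0,0,0,0.9]]'
python3 -c "
from h import *
to([47.8,0,67.8])"
```

```text
t: 16.65
eef_pos: [586.1, 145.4, 68.8]
tcp_rot: [-2.354, 0.005, -1.451]
ft_force: [0.5, 0.2, -0.8]
opening: 0.224
grip_force: 30.0
t: 16.9
eef_pos: [586.2, 145.4, 68.3]
tcp_rot: [-2.354, 0.005, -1.45]
ft_force: [1.1, -0.3, 0.0]
opening: 0.223
grip_force: 30.0
t: 17.15
eef_pos: [586.3, 145.4, 68.1]
tcp_rot: [-2.352, 0.005, -1.451]
ft_force: [-3.5, -1.1, 6.7]
opening: 0.225
grip_force: 30.0
t 17.15 TCP stand [48.1 -0.2 68.1] lean 45.2 toolx in stand [-0.005 -1.    -0.005] joints [0.14 0.64 2.26 3.16 0.54 0.  ] F [-3.5 -1.1  6.7] open 21.3
shift cm [-0.02  0.05  0.  ]
```

```bash
python3 -m inch '[[0,0,0,0,0,0,0.45],[0,0,0,0,0,0,0.3],[0,0,0,0,0,0,0.1],[0,0,0,0,0,0,0.1],[0,0,0,0,0,-0.5,0.1],[0,0,0,0,0,-2,0.1],[0,0,0,0,0,-2.5,0.1],[0,0,0,0,0,-2.5,0.1],[0,0,0,0,0,-2.5,0.1],[0,0,0,0,-2,-2,0.1],[0,0,0,0,-3,-3,-0.3],[0,0,0,0,-3,-3,-1],[0,0,0,0,0,0,-1]]'
python3 - <<'E'
from h import *
to([0,0,300])
def chk(p):
    P,u,v=cloud(p); q=(P-O)@SR
    k=(abs(q[:,0]-40)<14)&(abs(q[:,1])<125)&(q[:,2]>78)&(q[:,2]<95)
    kk=q[k]; print(k.sum(),'y',np.percentile(kk[:,1],[1,99]).round(1))
    for sg in(1,-1):
        e=kk[(sg*kk[:,1]>30)]
        if len(e)>5: print(sg,len(e),'ztop',np.percentile(e[:,2],95).round(1),'x',np.median(e[e[:,2]>83,0]).round(1))
for c in ('wrist','side'):
    p=env.read_camera(c); chk(p)
cv2.imwrite('pics/s3.png',cv2.resize(p['img'][150:300,200:380,::-1],(720,600),interpolation=cv2.INTER_CUBIC))
p=env.read_camera('top')
for d in env.find_in(p,'thick_pin'): print(d['score'],w(p,d['centre']).round())
for d in env.trace(p,'thick_pin'):
    P,u,v=cloud(p,d['mask']); m=P[:,:2].mean(0)
    P=P[P[:,2]>15]; c=P[:,:2].mean(0); a=np.linalg.svd(P[:,:2]-c,full_matrices=False)[2][0]; a*=np.sign(a[1]); t=(P[:,:2]-c)@a; n=(P[:,:2]-c)@[a[1],-a[0]]
    print(len(P),c.round(1),'mid',(c+a*(t.max()+t.min())/2).round(1),np.degrees(np.arctan2(-a[0],a[1])).round(1),np.ptp(t),np.ptp(n))
    print([ (round(float(z)),) for z in np.percentile(P[:,2],[5,50,95])])
    k=P[:,2]>42; print('ridge',k.sum(),P[k].mean(0).round(1))
E
```

```text
t: 18.77
eef_pos: [516.1, 136.2, 252.6]
tcp_rot: [-2.342, 0.004, -1.451]
ft_force: [-0.2, 0.5, -1.3]
opening: 0.706
grip_force: 0.0
t 18.775 TCP stand [-22.7  -0.6 252.6] lean 45.8 toolx in stand [-0.005 -1.    -0.004] joints [ 0.14  0.16  2.25  3.31  0.07 -0.15] F [-0.2  0.5 -1.3] open 67.0
shift cm [-0.09 -4.98 -1.68]
3096 y [-99.   56.5]
1 455 ztop 86.6 x 37.4
-1 1502 ztop 86.7 x 38.4
372 y [-97.2  99.7]
1 144 ztop 88.7 x 41.4
-1 117 ztop 89.0 x 41.6
0.71 [ 539. -157.   39.]
699 [ 538.3 -156.5] mid [ 538.3 -156.4] -15.4 197.72004940578847 45.67782039352219
[(27,), (39,), (49,)]
ridge 248 [ 539.1 -159.6   46. ]
1228 [556.1 136.8] mid [556.1 138.9] 0.5 188.41258682573812 184.59435813942855
[(16,), (83,), (180,)]
ridge 981 [559.7 141.2 127.9]
```

View pics/s3.png

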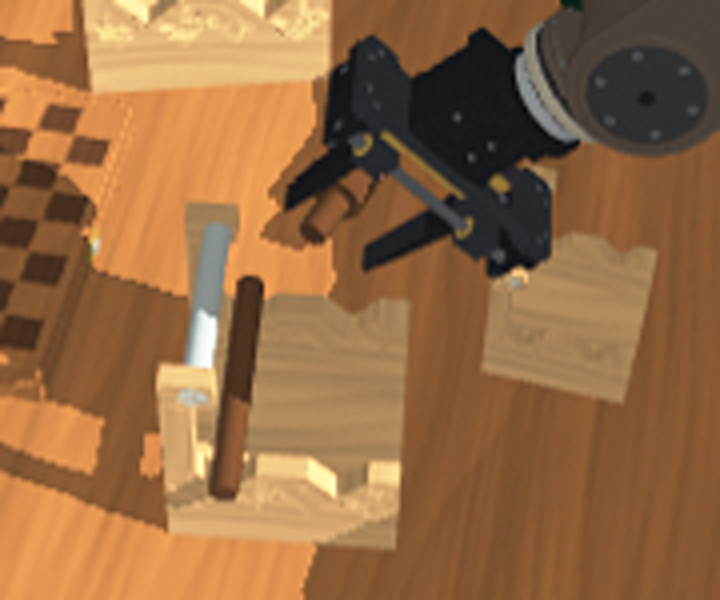

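```bash
python3 -m inch '[[0.09,0,0,0,0,0,-1],[0.09,0,0,0,0,0,-1],[0.09,0,0,0,0,0,-1],[0,0,0,0,0,0,-1]]'
python3 -c "
from h import *
to([-22,0,252]);turn(25,1);axis()"
```

```text
t: 19.52
eef_pos: [514.4, 136.0, 246.2]
tcp_rot: [-2.087, 0.004, -1.451]
ft_force: [-0.0, -0.6, 0.1]
opening: 1.001
grip_force: 0.0
t 19.525 TCP stand [-24.4  -0.6 246.2] lean 60.4 toolx in stand [-0.005 -1.    -0.004] joints [ 0.14  0.25  2.42  3.18  0.58 -0.01] F [-0.  -0.6  0.1] open 95.1
shift cm [-0.06 -0.62 -0.08]
turn [0.    0.954 2.986]
forearm axis in tool [-0.007  0.55   0.835] axis lean 27.111093362530426
```

```bash
python3 -m inch '[[0,-0.085,-0.142,0,0,0,-1],[0,-0.085,-0.142,0,0,0,-1],[0,-0.085,-0.142,0,0,0,-1],[0,-0.085,-0.142,0,0,0,-1],[0,-0.085,-0.142,0,0,0,-1],[0,-0.085,-0.142,0,0,0,-1],[0,0,0,0,0,0,-1]]'
python3 -c "
from h import *
to([-22,0,252]);turn(20,1);axis()"
```

```text
t: 20.4
eef_pos: [517.1, 134.4, 249.3]
tcp_rot: [-2.295, -0.431, -0.532]
ft_force: [0.3, -0.2, 0.2]
opening: 1.0
grip_force: 0.0
t 20.4 TCP stand [-21.9  -2.5 249.3] lean 53.0 toolx in stand [ 0.72  -0.555  0.417] joints [-0.2   0.23  2.28  1.65  0.67  0.29] F [ 0.3 -0.2  0.2] open 95.0
shift cm [-0.04 -0.36 -0.06]
turn [-0.207 -0.755 -2.031]
forearm axis in tool [0.177 0.593 0.785] axis lean 36.643408870585176
```

```bash
python3 -m inch '[[-0.016,-0.058,-0.156,0,0,0,-1],[-0.016,-0.058,-0.156,0,0,0,-1],[-0.016,-0.058,-0.156,0,0,0,-1],[-0.016,-0.058,-0.156,0,0,0,-1],[-0.016,-0.058,-0.156,0,0,0,-1],[-0.016,-0.058,-0.156,0,0,0,-1],[-0.016,-0.058,-0.156,0,0,0,-1],[-0.016,-0.058,-0.156,0,0,0,-1],[-0.016,-0.058,-0.156,0,0,0,-1],[-0.016,-0.058,-0.156,0,0,0,-1],[-0.016,-0.058,-0.156,0,0,0,-1],[-0.016,-0.058,-0.156,0,0,0,-1],[-0.015,-0.058,-0.156,0,0,0,-1],[0,0,0,0,0,0,-1]]'
cat >> h.py <<'E'
def goal(pos,yaw_axis_deg,lean):   # world TCP target; pin axis yaw; lean toward -x' side
    s=env.state(); T=R.from_euler('xyz',s['tcp_rot']); a=np.radians(lean); Z=R.from_euler('z',yaw_axis_deg,degrees=True).as_matrix()
    tx=Z@[0,1,0]; tz=Z@[np.sin(a),0,-np.cos(a)]; G=R.from_matrix(np.stack([tx,np.cross(tz,tx),tz],1))
    d=np.array(pos)-s['eef_pos']
    print('turn',(T.inv()*G).as_rotvec().round(3),'| shift now',(T.inv().apply(d)/10).round(2),'after turn',(G.inv().apply(d)/10).round(2),'q',s['joints'].round(2))
E
python3 -c "
from h import *
to([-22,0,252]);axis();goal([537,-156,120],-15.4,0)"
```

```text
t: 22.15
eef_pos: [514.9, 138.0, 248.7]
tcp_rot: [2.794, -0.008, 1.697]
ft_force: [-1.1, -0.2, -0.5]
opening: 0.999
grip_force: 0.0
t 22.15 TCP stand [-23.6   1.4 248.7] lean 19.9 toolx in stand [-0.001  1.     0.008] joints [0.14 0.21 1.96 0.01 0.63 0.01] F [-1.1 -0.2 -0.5] open 94.9
shift cm [-0.14  0.26 -0.26]
forearm axis in tool [0.003 0.585 0.811] axis lean 55.77995380290035
turn [ 0.342 -0.077  0.389] | shift now [-29.56  -5.71  11.35] after turn [-27.76   9.94  12.87] q [0.14 0.21 1.96 0.01 0.63 0.01]
```

```bash
python3 -m inch '[[0.114,-0.026,0.13,0,0,0,-1],[0.114,-0.026,0.13,0,0,0,-1],[0.114,-0.025,0.13,0,0,0,-1],[0,0,0,-5.5,2,0,-1],[0,0,0,-5.5,2,0,-1],[0,0,0,-5.5,2,0,-1],[0,0,0,-5.6,2,0,-1],[0,0,0,-5.6,1.9,0,-1],[0,0,0,0,0,3,-1],[0,0,0,0,0,3,-1],[0,0,0,0,0,0,-1],[0,0,0,0,0,0,-1]]'
python3 - <<'E'
from h import *
goal([537,-156,120],-15.4,0)
s=env.state(); T=R.from_euler('xyz',s['tcp_rot'])
for cam in('wrist','side'):
    p=env.read_camera(cam)
    P,u,v=cloud(p); P=P[(np.hypot(P[:,0]-537,P[:,1]+156)<125)&(P[:,2]>12)&(P[:,2]<60)]
    th=np.radians(-15.4); q=(P[:,:2]-[537,-156])@np.array([[np.cos(th),-np.sin(th)],[np.sin(th),np.cos(th)]])
    k=(abs(q[:,0])<40); q=q[k]; z=P[k,2]
    m=z>z.max()-7 
    print(cam,len(q),'y',np.percentile(q[:,1],[1,99]).round(1),'roller ridge x',np.median(q[m,0]).round(1),'ztop',np.percentile(z,98).round(1),'roller y',np.percentile(q[z>40,1],[2,98]).round(1),'slope',np.degrees(np.polyfit(q[m,1],q[m,0],1)[0]).round(2), 'x', np.percentile(q[z>25,0],[1,99]).round(1))
    if cam=='wrist': save(p,'w3')
E
```

```text
t: 23.65
eef_pos: [537.6, -157.2, 191.0]
tcp_rot: [3.14, 0.002, 1.3]
ft_force: [0.0, -0.0, 0.4]
opening: 1.001
grip_force: 0.0
turn [ 0.002  0.002 -0.002] | shift now [ 0.12 -0.11  7.1 ] after turn [ 0.1 -0.1  7.1] q [-0.4   0.42  1.75 -0.    0.97 -0.13]
wrist 7431 y [-95.8  95.8] roller ridge x 1.8 ztop 46.6 roller y [-53.   51.5] slope -0.17 x [-20.2  23.2]
side 514 y [-95.5 100.3] roller ridge x 1.5 ztop 49.6 roller y [-51.6  54.7] slope -0.29 x [-20.3  21.4]
```

View pics/w3.png

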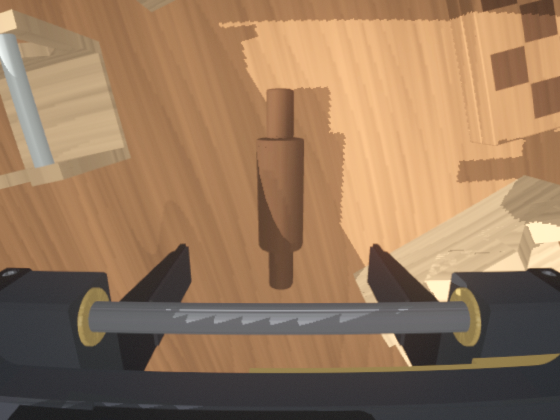

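```bash
python3 -m inch '[[0,0,0,0.1,0.1,4,-1],[0,0,0,0,0,4,-1],[0,0,0,0,0,4,-1],[0,0,0,0,0,3,-1],[0,0,0,0,0,2,-1],[0,0,0,0,0,1.4,-1],[0,0,0,0,0,0,-1],[0,0,0,0,0,0,-0.4],[0,0,0,0,0,0,0],[0,0,0,0,0,0,0.3],[0,0,0,0,0,0,0.3],[0,0,0,0,0,0,0.3],[0,0,0,0,0,0,0.3]]'
python3 -c "
from h import *
to([0,0,0])"
```

```text
t: 25.38
eef_pos: [538.2, -157.7, 6.1]
tcp_rot: [3.141, 0.004, 1.301]
ft_force: [0.3, 0.1, 0.8]
opening: 0.482
grip_force: 30.0
t 25.375 TCP stand [ -37.3 -294.9    6.1] lean 0.3 toolx in stand [ 0.384  0.923 -0.004] joints [-0.4   0.69  1.89 -0.01  0.56 -0.12] F [0.3 0.1 0.8] open 45.8
shift cm [28.67 -7.88  0.48]
```

```bash
python3 -m inch '[[0,0,0,0,0,-0.8,0.3],[0,0,0,0,0,-2.2,0.3],[0,0,0,0,0,-3,0.3],[0,0,0,0,0,-4,0.3],[0,0,0,0,0,-4,0.3],[0,0,0,0,0,-3,0.3],[0,0,-0.13,0,0,0,0.3],[0,0,-0.13,0,0,0,0.3],[0,0,-0.13,0,0,0,0.3],[-0.1,0,0,0,0,0,0.3],[-0.1,0,0,0,0,0,0.3],[0,0,0,0,0,0,0.3]]'
python3 -c "
from h import *
to([-36.5,-2,150]);turn(12)"
```

```text
t: 26.88
eef_pos: [537.0, -156.9, 176.4]
tcp_rot: [2.944, 0.004, 1.69]
ft_force: [0.2, 0.0, -3.1]
opening: 0.478
grip_force: 30.0
t 26.875 TCP stand [ -38.4 -294.   176.4] lean 11.3 toolx in stand [ 0.005  1.    -0.004] joints [-0.45  0.38  1.89  0.16  0.71 -0.69] F [ 0.2  0.  -3.1] open 45.4
shift cm [29.21 -0.46  2.49]
turn [-0.012  0.005 -0.004]
```

```bash
python3 -m inch '[[-0.012,0.005,-0.004,2,0,0,0.3],[0,0,0,4,0,0,0.3],[0,0,0,5,0,0,0.3],[0,0,0,5,0,0,0.3],[0,0,0,5,0,0,0.3],[0,0,0,4,0.1,0,0.3],[0,0,0,3,0.1,0,0.3],[0,0,0,1.2,0,0,0.3],[0,0,0,0,0,0,0.3],[0,0,0,0,-0.4,2,0.3],[0,0,0,0,-0.4,2,0.3],[0,0,0,0,0,0,0.3],[0,0,0,0,0,0,0.3]]'
python3 - <<'E'
from h import *
to([-36.5,-2,61.8]);turn(12)
s=env.state()
for cam in('wrist','side','top'):
    p=env.read_camera(cam); P,u,v=cloud(p); q=(P-O)@SR
    zc=s['eef_pos'][2]+16.6
    for sg in (1,-1):
        k=(abs(q[:,0]+40)<18)&(sg*q[:,1]>58)&(sg*q[:,1]<115)&(abs(q[:,2]-zc)<20)
        if k.sum()>15: e=q[k]; print(cam,sg,len(e),'ztop-zc',(np.percentile(e[:,2],97)-zc).round(1),'x',np.percentile(e[:,0],[3,50,97]).round(1),'yend',np.percentile(sg*e[:,1],[2,99]).round(1))
    if cam=='side': cv2.imwrite('pics/s4.png',cv2.resize(p['img'][170:300,210:350,::-1],(640,594),interpolation=cv2.INTER_CUBIC))
E
```

```text
t: 28.5
eef_pos: [504.7, 132.6, 136.2]
tcp_rot: [2.93, 0.0, 1.695]
ft_force: [0.1, -0.4, -2.5]
opening: 0.48
grip_force: 30.0
t 28.5 TCP stand [-34.4  -2.7 136.2] lean 12.1 toolx in stand [ 0.  1. -0.] joints [ 0.13  0.39  2.03 -0.    0.51  0.01] F [ 0.1 -0.4 -2.5] open 45.6
shift cm [ 0.08 -1.76  7.23]
turn [ 0.002  0.    -0.   ]
wrist 1 6138 ztop-zc 13.7 x [-51.  -41.2 -28. ] yend [58.9 96.4]
side 1 146 ztop-zc 16.4 x [-49.4 -37.6 -25.7] yend [59.6 99.4]
top -1 130 ztop-zc 16.0 x [-48.8 -38.  -24.9] yend [ 60.1 102.2]
```

View pics/s4.png

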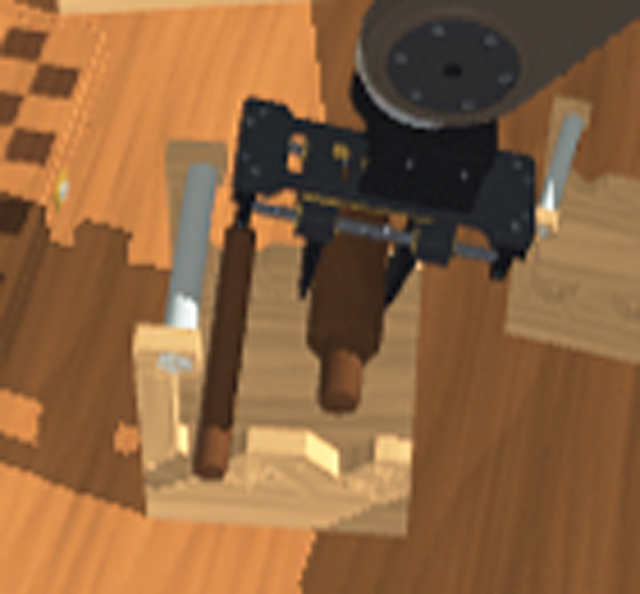

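```bash
python3 -m inch '[[0,0,0,0.1,-0.5,1.5,0.3],[0,0,0,0.1,-0.5,2,0.3],[0,0,0,0,-0.3,1.6,0.3],[0,0,0,0,-0.2,1,0.3],[0,0,0,0,-0.1,0.5,0.3],[0,0,0,0,0,0,0.3],[0,0,0,0,0,0,0.3]]'
python3 -c "
from h import *
to([-36.5,-2,61.8])"
```

```text
t: 29.52
eef_pos: [502.4, 134.9, 68.2]
tcp_rot: [2.93, 0.0, 1.696]
ft_force: [0.3, -0.6, -2.5]
opening: 0.477
grip_force: 30.0
t 29.525 TCP stand [-36.4  -0.2  68.2] lean 12.1 toolx in stand [-0.001  1.    -0.   ] joints [ 0.14  0.51  2.1  -0.01  0.33  0.02] F [ 0.3 -0.6 -2.5] open 45.3
shift cm [-0.18 -0.14  0.62]
```

```bash
python3 -m inch '[[0,0,0,0,-0.04,0.2,0.3],[0,0,0,0,-0.04,0.2,0.3],[0,0,0,0,0,0,0.3]]'; python3 -m inch '[[0,0,0,0,-0.02,0.1,0.3],[0,0,0,0,0,0,0.3]]'; python3 -m inch '[[0,0,0,0,-0.01,0.06,0.3],[0,0,0,0,0,0,0.3]]'; python3 -c "
from h import *
to([-36.5,-2,61.8])"
```

```text
t: 29.9
eef_pos: [502.1, 134.9, 63.5]
tcp_rot: [2.931, 0.0, 1.696]
ft_force: [-0.5, -0.3, -2.1]
opening: 0.48
grip_force: 30.0
t: 30.15
eef_pos: [502.2, 134.9, 62.5]
tcp_rot: [2.931, 0.0, 1.696]
ft_force: [-0.7, -0.4, -2.5]
opening: 0.478
grip_force: 30.0
t: 30.4
eef_pos: [502.5, 134.9, 62.1]
tcp_rot: [2.93, 0.0, 1.696]
ft_force: [1.8, -0.1, -1.0]
opening: 0.476
grip_force: 30.0
t 30.4 TCP stand [-36.3  -0.2  62.1] lean 12.1 toolx in stand [-0.001  1.    -0.   ] joints [ 0.14  0.52  2.1  -0.01  0.31  0.02] F [ 1.8 -0.1 -1. ] open 45.3
shift cm [-0.18 -0.03  0.03]
```

```bash
python3 -m inch '[[0,0,0,0,0.02,0.05,0.3],[0,0,0,0,0,0,0.3]]'; python3 -m inch '[[0,0,0,0,0.01,0.04,0.3],[0,0,0,0,0,0,0.3]]'
```

```text
t: 30.65
eef_pos: [502.8, 135.0, 61.8]
tcp_rot: [2.93, 0.0, 1.696]
ft_force: [-0.1, 0.9, 4.3]
opening: 0.478
grip_force: 30.0
t: 30.9
eef_pos: [502.8, 135.0, 61.7]
tcp_rot: [2.93, 0.0, 1.696]
ft_force: [-2.0, -0.4, 10.3]
opening: 0.475
grip_force: 30.0
```

```bash
python3 -m inch '[[0,0,0,0,0,0,-0.05],[0,0,0,0,0,0,-0.15],[0,0,0,0,0,0,-0.35],[0,0,0,0,0,0,-0.35],[0,0,0,0,0,-0.5,-0.35],[0,0,0,0,0,-2,-0.35],[0,0,0,0,0,-4,-0.35],[0,0,0,0,0,-4,-0.35],[0,0,0,0,0,-4,-0.35],[0,0,0,0,0,-5,-0.35],[0,0,0,-5,0,0,-0.35],[0,0,0,-5,0,0,-0.35],[0,0,0,-5,0,0,-0.35],[0,0,0,-5,0,0,-0.35],[0,0,0,0,0,0,-0.35],[0,0,0,0,0,0,-0.35]]'
python3 - <<'E'
from h import *
to([0,0,300])
for cam in('side','top'):
    p=env.read_camera(cam); P,u,v=cloud(p); q=(P-O)@SR
    for nm,x0 in(('thick',-40),('slim',40)):
      for sg in (1,-1):
        k=(abs(q[:,0]-x0)<14)&(sg*q[:,1]>58)&(sg*q[:,1]<115)&(q[:,2]>74)&(q[:,2]<105)
        if k.sum()>10: e=q[k]; print(cam,nm,sg,len(e),'ztop',np.percentile(e[:,2],95).round(1),'x',np.median(e[e[:,2]>84,0]).round(1),'yend',np.percentile(sg*e[:,1],99).round(1))
    if cam=='side': cv2.imwrite('pics/s5.png',cv2.resize(p['img'][100:400,140:440,::-1],(600,600),interpolation=cv2.INTER_CUBIC))
for n in ['bowl','opener','chessboard','pawn_rack']:
    for d in env.find_in(p,n): print(n,round(d['score'],2),np.round(w(p,d['centre'])))
E
```

```text
t: 32.9
eef_pos: [486.9, -68.3, 251.9]
tcp_rot: [2.931, -0.0, 1.696]
ft_force: [-0.6, 0.5, -0.4]
opening: 0.676
grip_force: 0.0
t 32.9 TCP stand [ -77.1 -199.9  251.9] lean 12.1 toolx in stand [0. 1. 0.] joints [-0.32  0.18  1.95  0.12  0.82 -0.53] F [-0.6  0.5 -0.4] open 64.2
shift cm [19.99  8.54 -3.09]
side thick 1 137 ztop 93.0 x -39.3 yend 102.2
side thick -1 71 ztop 93.2 x -38.6 yend 98.4
side slim 1 105 ztop 88.1 x 40.0 yend 103.6
side slim -1 73 ztop 89.3 x 41.3 yend 99.5
top thick 1 111 ztop 95.6 x -39.4 yend 99.1
top thick -1 115 ztop 96.7 x -39.0 yend 99.7
top slim 1 93 ztop 91.3 x 41.7 yend 97.6
top slim -1 95 ztop 91.1 x 40.9 yend 100.3
bowl 0.59 [ 344. -417.   25.]
bowl 0.17 [554. 143.  10.]
opener 0.79 [384. 388.   5.]
chessboard 0.6 [811.  -9.  48.]
pawn_rack 0.72 [558. 147.  11.]
pawn_rack 0.62 [676. 446.  34.]
```

View pics/s5.png

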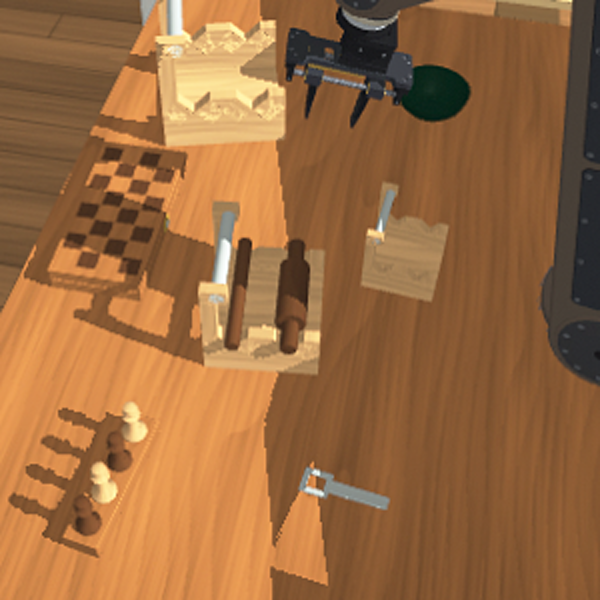

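The crop shows both pins lying level in their notches, slim at (240,295) under the rail and thick at (293,295). The bystanders are in place and the robot is clear.

```bash
python3 -c "
from cell import env
print(env.job_done())"
```

```text
the job is handed in; nothing more can be done
None
```

The job is handed in after about 33 s of robot time: in the last pictures the slim pin lay centred and level in the rear notches under the rail, the thick pin lay level by its handles in the front notches, and the bowl, opener, chessboard and pawns showed no movement.

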